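# Find the mixer with the tired spring and tag it out of service

## Task

One of the three vortex mixers has a tired head spring. Feel them with the fingertips: going from the robot's left to its right, press each black rubber head well down in turn, then push the out-of-service tag of the mixer with the softest head all the way down over its switch and leave the other two tags up. Nothing is to be picked up, and the other things on the bench stay as they are.

Things in the scene. Friction and masses are not known exactly. Their poses are not given: they have to be found in the camera images.
- mixer_left: The left one (seen from the robot) of three identical vortex mixers: white housing, grey base stuck to the bench by suction feet, 166 mm deep, 122 wide, 127 high. Origin: on the bench under the housing; x to its back, y to its left, z up; front panel (dial at y = -31 mm, switch at +24 mm) faces -x, about to the robot. Reaches x -88 to +78 mm, y +-61 mm; housing top z = 95 mm.
- head_left (a point): Top centre of the left mixer's black rubber head at rest (fixed point; (30, 0, 127) mm in the mixer's frame). Flat disc 60 mm across on a spring; goes 10 mm straight down, springs back. 6 mm down takes about 1.6 N on the softest head, 3.6 on the next, 6.4 on the firmest; fully down 2.4, 5.4, 9.6 N. A press counts from 3 mm. Heads look alike and are swapped from start to start.
- tag_left_edge (a point): Middle of the outer edge, upper face, of the left mixer's out-of-service tag: a yellow plate 38 mm wide (along the mixer's y), 55 mm from hinge pin to outer edge, 3 mm thick. The pin runs along the mixer's y, its middle at (-30, 24, 101) mm in the mixer's frame; the tag points to the mixer's -x and slopes up when raised. Moves with the tag.
- tag_left (a joint): Angle of this tag (rad): 0 = fully raised (35 degrees above level), 0.61 = level, 0.925 = fully down at its stop (18 degrees below level), lying over the switch. The hinge is stiff: the tag stays where it is left and takes about 1 to 2.5 N pushed straight down at its outer half.
- mixer_middle: The middle one (seen from the robot) of three identical vortex mixers: white housing, grey base stuck to the bench by suction feet, 166 mm deep, 122 wide, 127 high. Origin: on the bench under the housing; x to its back, y to its left, z up; front panel (dial at y = -31 mm, switch at +24 mm) faces -x, about to the robot. Reaches x -88 to +78 mm, y +-61 mm; housing top z = 95 mm.
- head_middle (a point): Top centre of the middle mixer's black rubber head at rest (fixed point; (30, 0, 127) mm in the mixer's frame). Flat disc 60 mm across on a spring; goes 10 mm straight down, springs back. 6 mm down takes about 1.6 N on the softest head, 3.6 on the next, 6.4 on the firmest; fully down 2.4, 5.4, 9.6 N. A press counts from 3 mm. Heads look alike and are swapped from start to start.
- tag_middle_edge (a point): Middle of the outer edge, upper face, of the middle mixer's out-of-service tag: a yellow plate 38 mm wide (along the mixer's y), 55 mm from hinge pin to outer edge, 3 mm thick. The pin runs along the mixer's y, its middle at (-30, 24, 101) mm in the mixer's frame; the tag points to the mixer's -x and slopes up when raised. Moves with the tag.
- tag_middle (a joint): Angle of this tag (rad): 0 = fully raised (35 degrees above level), 0.61 = level, 0.925 = fully down at its stop (18 degrees below level), lying over the switch. The hinge is stiff: the tag stays where it is left and takes about 1 to 2.5 N pushed straight down at its outer half.
- mixer_right: The right one (seen from the robot) of three identical vortex mixers: white housing, grey base stuck to the bench by suction feet, 166 mm deep, 122 wide, 127 high. Origin: on the bench under the housing; x to its back, y to its left, z up; front panel (dial at y = -31 mm, switch at +24 mm) faces -x, about to the robot. Reaches x -88 to +78 mm, y +-61 mm; housing top z = 95 mm.
- head_right (a point): Top centre of the right mixer's black rubber head at rest (fixed point; (30, 0, 127) mm in the mixer's frame). Flat disc 60 mm across on a spring; goes 10 mm straight down, springs back. 6 mm down takes about 1.6 N on the softest head, 3.6 on the next, 6.4 on the firmest; fully down 2.4, 5.4, 9.6 N. A press counts from 3 mm. Heads look alike and are swapped from start to start.
- tag_right_edge (a point): Middle of the outer edge, upper face, of the right mixer's out-of-service tag: a yellow plate 38 mm wide (along the mixer's y), 55 mm from hinge pin to outer edge, 3 mm thick. The pin runs along the mixer's y, its middle at (-30, 24, 101) mm in the mixer's frame; the tag points to the mixer's -x and slopes up when raised. Moves with the tag.
- tag_right (a joint): Angle of this tag (rad): 0 = fully raised (35 degrees above level), 0.61 = level, 0.925 = fully down at its stop (18 degrees below level), lying over the switch. The hinge is stiff: the tag stays where it is left and takes about 1 to 2.5 N pushed straight down at its outer half.
- vial_1: Amber glass vial with a black cap, 24 mm across, 60 mm high, standing between the left and the middle mixer. Origin: centre of its underside. A bystander, to be left alone.
- vial_2: Amber glass vial with a black cap, 24 mm across, 60 mm high, standing between the middle and the right mixer. Origin: centre of its underside. A bystander, to be left alone.
- dish_1: Open glass dish, 84 mm across, 14 mm high, behind the mixers, left. Origin: centre of its underside. A bystander, to be left alone.
- dish_2: Open glass dish, 84 mm across, 14 mm high, left of the left mixer. Origin: centre of its underside. A bystander, to be left alone.
- beaker: Glass beaker, 72 mm across, 95 mm high, behind the mixers. Origin: centre of its underside. A bystander, to be left alone.
- white_bottle: White plastic bottle, 54 mm across, 95 mm high, left of the mixers. Origin: centre of its underside. A bystander, to be left alone.
- wash_bottle: White wash bottle, blue cap and bent spout, 62 mm across, 175 mm high, right of the mixers. Origin: centre of its underside. A bystander, to be left alone.
- tube_rack: Blue rack with capped tubes, 70 x 150 mm, 96 mm high, behind the mixers. Origin: centre of its underside. A bystander, to be left alone.
Things that resemble listed ones, but are neither listed nor needed, are in the scene too. What is shaped like the mixer_middle but red or turquoise is not meant.

How it is judged:
By the outcome, as a careful person would: the job done as asked, in the order asked, and still so for the second after the job is handed in, with the robot touching nothing.
It also fails if it takes over 48 s, if anything falls off the work surface, if the arm or the gripper's body presses on something with over 40 N, if the wrist force passes 120 N, or if a joint passes its speed limit or range.

## Robot

A 7-joint arm with a two-finger parallel gripper is mounted at the origin on the work surface. World frame = base frame: x ahead of the robot, y to its left, z up, the work surface at z = 0. Lengths are in mm, angles in rad, forces in N, time in s.
With the tool pointing down it reaches from about 425 to 925 mm from the base axis. Payload 6.8 kg.
Tool frame: the origin (TCP) lies midway between the tips of the shut fingers; the grasp point (between the pads) lies 19 mm behind it; z points along the fingers, y is the line along which they close (so a half turn about z gives the same grasp; the last joint's range is limited). The gripper opens to 85 mm and grips with 20 to 120 N. Pads are 22 mm wide; open, the fingers measure 114 mm over their backs; the gripper's body (76 mm by 85 mm) begins 54 mm behind the grasp point. The pads swing forward as they close: fully open they stand 13 mm farther back than shut.
Start: joints at [1.035, 0.477, 0.022, 1.555, -0.011, 1.109, -0.083], TCP at [280.048, -614.183, 231.308] pointing down, gripper open.
Joint ranges: [-2.96, 2.96], [-0.34, 2.1], [-1.41, 1.46], [0.24, 2.44], [-1.37, 4.51], [0.17, 1.92], [-2.96, 2.96]. Speed limits (rad/s): [2.39, 2.39, 3.14, 3.14, 3.14, 3.14, 3.14].

## Interface

Orientations are given as a unit quaternion [x, y, z, w].
In Python, from workcell import robot gives the robot as it stands. The module is installed in compiled form; this text tells all that it offers.
- The arm moves only by the tool jog_arm, never from a script. Its argument "steps" is a list of rows, each an object with "jaw": the closure, from -1 (fully open) to 1 (shut); "slide": the shift along the tool's x, y, z in cm, a list of three; "roll": the turn about the tool's z in degrees. A call has exactly 10 rows; each row shifts and turns the commanded pose from where the row before left it, along the tool's axes as they then stand; what a row does not reach is not made up. A row lasts 1/8 s, in which the tool goes at most 62.5 mm and 10.7 degrees, less where a joint would pass 70% of its speed; a pose out of reach is approached as far as the arm can. A call with a gripper value outside its range is refused whole. The fingers move at their own pace and stop on an object; "force" is the grip in N (left out, the last holds). Time passes only in rows, so rows that do not move let the fingers close, or fill a call up. It gives the time, the measured TCP pose, the force, the opening and the grip force at its end, in the units of the state.
- robot.state(): the state, without advancing time (a new reading comes with each control period).
- robot.read_camera(name): name is "scene" or "top" or "wrist"; returns the picture (400x640x3 uint8, red, green, blue); there is no depth.
- robot.calibration(name): a dict with "camera_matrix" (3x3 intrinsics, pixels), "R" (3x3) and "t" (3): a world point X has camera coordinates R X + t. Camera axes: x right, y down, z forward; pixel columns grow to the right and rows downward; lengths in mm; the calibration is good to about 2 mm. A picture is of the moment at which its call begins: read the wrist's pose just before it. calibration takes no time and is no camera call; for the wrist camera it gives the pose at the moment of the call.
- robot.sign_off(): hands the job in; it is judged then, once.
The state is a dict: "time": time; "joints": joint angles; "qvel": joint speeds; "tau": joint torques, N m; "tcp_pos": TCP position; "eef_rot": TCP orientation; "force": force on the tool from outside, world axes, zero at the start; "ft_torque": the same for the moment, N m; "width": finger opening in mm; "gripper_force": force on a finger pad.
Only numpy, scipy, OpenCV 4.12 (cv2) and the standard library are available. Lean on these libraries where they do the work, as an engineer would, in place of code of your own. Each camera call takes 0.05 s, during which the arm holds its last target. There are 200 camera calls.

## Working session

There is one attempt and no reset: what is moved stays moved. The work goes in short steps, Python scripts to look and compute and a tool call to move; the robot and the scene stay as the last step left them, time stands still between calls to the robot, and variables do not carry over. Pictures are saved under pics/ and viewed, at most 10 in all, crops included, and the job is handed in when it is done.

Besides the shell and the picture viewer there is one more tool, called after ">>>" as name(argument=value, ...), one argument or row to a line, values as JSON. jog_arm: Moves the arm, as the interface text tells. Its arguments: {"type":"object","properties":{"steps":{"type":"array"},"force":{"type":"number"}},"required":["steps"]}

```bash
mkdir -p pics; python3 - <<'E'
from workcell import robot
import cv2
for n in("scene","top"):
    im=robot.read_camera(n); cv2.imwrite(f"pics/{n}0.png",im[:,:,::-1])
    c=robot.calibration(n); print(n,c)
s=robot.state(); print(s)
E
```

```text
scene {'camera_matrix': array([[489.74663022,   0.        , 315.68809489],
       [  0.        , 489.74663022, 204.30017422],
       [  0.        ,   0.        ,   1.        ]]), 'R': array([[-0.68708899,  0.72653223,  0.00772314],
       [ 0.56896122,  0.54462247, -0.61617327],
       [-0.45187593, -0.4189717 , -0.78757276]]), 't': array([ 342.98540257, -246.90152951, 1929.66492352])}
top {'camera_matrix': array([[397.403334  ,   0.        , 319.18940646],
       [  0.        , 397.403334  , 199.9880596 ],
       [  0.        ,   0.        ,   1.        ]]), 'R': array([[-0.02246005, -0.99973943,  0.00407564],
       [-0.9721086 ,  0.02088699, -0.23359922],
       [ 0.23345322, -0.00920861, -0.97232443]]), 't': array([  13.39377116,  571.94328634, 1197.99019454])}
{'time': 0.1, 'joints': array([ 1.0348896 ,  0.47775196,  0.02236395,  1.55635867, -0.01150163,
        1.10929044, -0.08311243]), 'qvel': array([-0.00097312, -0.00062504, -0.00053583, -0.00193898, -0.00146837,
        0.00109567,  0.00012829]), 'tau': array([ 5.13493156e-03, -5.97757316e+01,  1.61389802e+00, -2.81951880e+01,
        1.28333573e-02,  5.04910131e-03, -8.71995383e-07]), 'tcp_pos': array([ 279.7966946 , -613.68926424,  230.3976288 ]), 'eef_rot': array([ 9.77210711e-01,  2.12269924e-01, -2.42099241e-04, -8.04314272e-04]), 'force': array([ 0.21708948, -0.25033962, -0.41009911]), 'ft_torque': array([-0.00060432, -0.02223977, -0.00763442]), 'gripper_force': 0.0, 'width': 85.22190677583251}
```

View pics/top0.png

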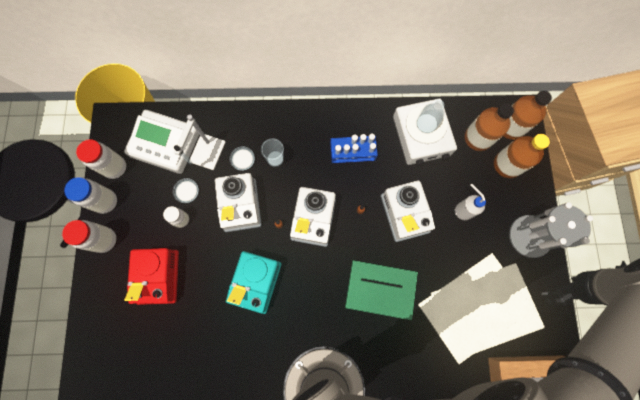

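View pics/scene0.png

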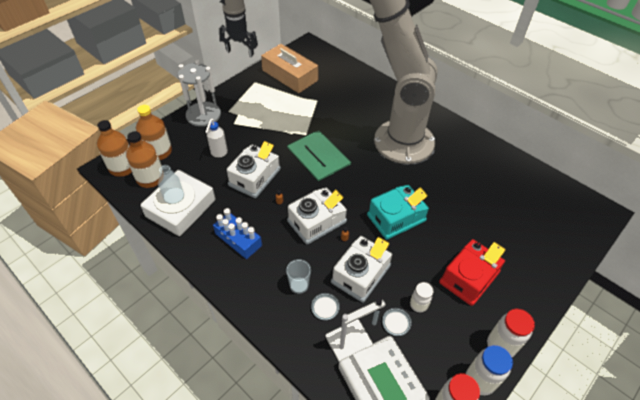

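The top view shows the three white mixers at about (237,203), (314,215) and (408,210). I'll enlarge them to pick points.

```bash
python3 - <<'E'
import cv2,numpy as np
t=cv2.imread("pics/top0.png");s=cv2.imread("pics/scene0.png")
W=np.zeros((600,800,3),np.uint8)
for i,(x,y) in enumerate([(205,165),(282,178),(378,170)]):
    W[:300,i*266:i*266+264]=cv2.resize(t[y:y+75,x:x+66],(264,300),interpolation=cv2.INTER_CUBIC)
for i,(x,y) in enumerate([(330,232),(284,182),(222,136)]):
    W[302:600,i*266:i*266+264]=cv2.resize(s[y:y+75,x:x+66],(264,300),interpolation=cv2.INTER_CUBIC)[:298]
cv2.imwrite("pics/crop.png",W)
E
```

```text
(no output)
```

View pics/crop.png

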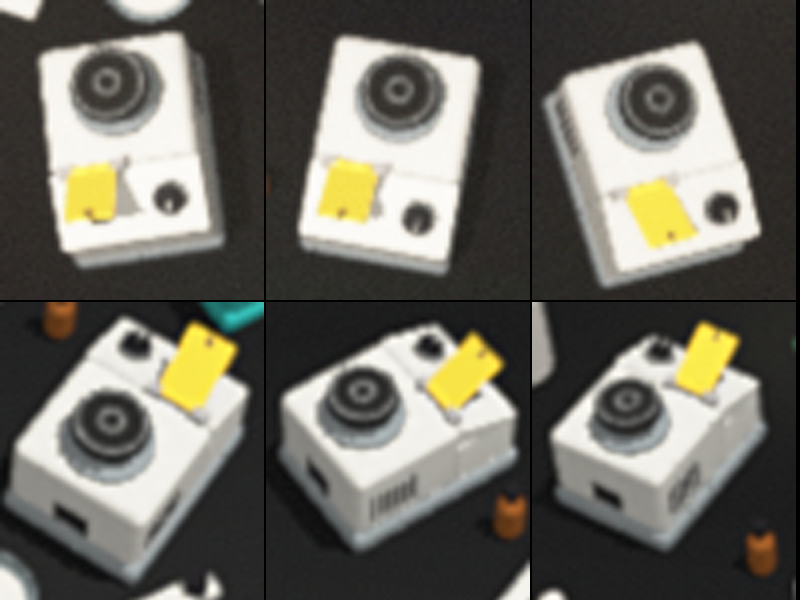

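The crops show, in the top row and then the scene row, the heads at (108,82), (399,90), (657,99) and (111,420), (362,391), (627,399). The tag outer edges are at (89,220), (344,220), (672,242) and (217,334), (490,347), (723,330). All tags are raised. I'll fit the poses from these.

```bash
cat >fit.py <<'E'
import numpy as np
from workcell import robot
from scipy.optimize import least_squares
from scipy.spatial.transform import Rotation as Rn
H=[30,0,127];E=[-74.5,24,134];P=[-30,24,102.5]
cal={n:robot.calibration(n) for n in("scene","top")}
def proj(n,X):
    c=cal[n];p=c["camera_matrix"]@(c["R"]@X+c["t"]);return p[:2]/p[2]
px=lambda c,o,b:np.array([b[0]+(c[0]-o[0]+.5)/4-.5,b[1]+(c[1]-o[1]+.5)/4-.5])
D=dict(left=[(0,(205,165),(330,232)),(108,82),(89,220),(93,166),(111,420),(217,334)],
middle=[(266,(282,178),(284,182)),(399,90),(344,220),(355,161),(362,391),(490,347)],
right=[(532,(378,170),(222,136)),(657,99),(672,242),(646,184),(627,399),(723,330)])
w=lambda v,L:Rn.from_euler("z",v[2]).apply(L)+[v[0],v[1],0]
for k,((o,bt,bs),a,b,c,d,e) in D.items():
    obs=[("top",H,px(a,(o,0),bt)),("top",E,px(b,(o,0),bt)),("top",P,px(c,(o,0),bt)),("scene",H,px(d,(o,302),bs)),("scene",E,px(e,(o,302),bs))]
    r=least_squares(lambda v:np.concatenate([proj(n,w(v,L))-q for n,L,q in obs]),[550,0,0])
    v=r.x
    print(k,v.round(3),"head",w(v,H).round(1),"tag",w(v,E).round(1),"res",r.fun.round(1))
s=robot.state();print(s["tcp_pos"],Rn.from_quat(s["eef_rot"]).as_matrix().round(4))
E
python3 fit.py
```

```text
left [5.79091e+02 2.64621e+02 1.27000e-01] head [608.9 268.4 127. ] tag [502.2 279.  134. ] res [-0.2  0.5 -0.5 -0.  -0.6  1.3 -0.7  0.  -1.5  0.5]
middle [ 5.27213e+02  2.08950e+01 -2.02000e-01] head [556.6  14.9 127. ] tag [459.1  59.4 134. ] res [-0.1  0.4 -0.8 -0.3 -0.4  1.9 -0.6  0.3 -1.9  0.4]
right [ 5.37803e+02 -2.79358e+02  2.15000e-01] head [ 567.1 -273.   127. ] tag [ 459.9 -271.8  134. ] res [ 0.4  0.8 -0.5 -0.5 -0.6  1.7 -0.5  0.6 -1.7  0.6]
[ 279.7966946  -613.68926424  230.3976288 ] [[ 9.099e-01  4.149e-01 -8.000e-04]
 [ 4.149e-01 -9.099e-01  1.500e-03]
 [-1.000e-04 -1.700e-03 -1.000e+00]]
```

Fit residuals are under 2 px and the heights are consistent. I'll shut the fingers, square the tool to the world axes, and travel high to the left head.

>>> jog_arm(
  steps=[
    {"jaw": 1, "slide": [0, 0, 0], "roll": 8.2},
    {"jaw": 1, "slide": [0, 0, -1], "roll": 8.2},
    {"jaw": 1, "slide": [0, 0, -1], "roll": 8.1},
    {"jaw": 1, "slide": [2, -5.2, 0], "roll": 0},
    {"jaw": 1, "slide": [2, -5.2, 0], "roll": 0},
    {"jaw": 1, "slide": [2, -5.2, 0], "roll": 0},
    {"jaw": 1, "slide": [2, -5.2, 0], "roll": 0},
    {"jaw": 1, "slide": [2, -5.2, 0], "roll": 0},
    {"jaw": 1, "slide": [2, -5.2, 0], "roll": 0},
    {"jaw": 1, "slide": [2, -5.2, 0], "roll": 0},
  ],
  force=20,
)

```text
time: 1.35
tcp_pos: [420.2, -248.3, 251.2]
eef_rot: [1.0, 0.0, -0.0, -0.0]
force: [0.5, -0.7, 0.3]
width: 0.4
gripper_force: 0.0
```

>>> jog_arm(
  steps=[
    {"jaw": 1, "slide": [1.9, -5.4, 0], "roll": 0},
    {"jaw": 1, "slide": [1.9, -5.4, 0], "roll": 0},
    {"jaw": 1, "slide": [1.9, -5.4, 0], "roll": 0},
    {"jaw": 1, "slide": [1.9, -5.4, 0], "roll": 0},
    {"jaw": 1, "slide": [1.9, -5.4, 0], "roll": 0},
    {"jaw": 1, "slide": [1.9, -5.4, 0], "roll": 0},
    {"jaw": 1, "slide": [1.9, -5.4, 0], "roll": 0},
    {"jaw": 1, "slide": [2.8, -6, 0], "roll": 0},
    {"jaw": 1, "slide": [2.8, -5.9, 0], "roll": 0},
    {"jaw": 1, "slide": [0, 0, 0], "roll": 0},
  ],
)

```text
time: 2.6
tcp_pos: [605.5, 247.3, 250.1]
eef_rot: [1.0, 0.004, -0.001, -0.002]
force: [-0.7, 0.3, -0.3]
width: -0.1
gripper_force: 0.0
```

>>> jog_arm(
  steps=[
    {"jaw": 1, "slide": [0.35, -2.1, 0], "roll": 0},
    {"jaw": 1, "slide": [0, 0, 3], "roll": 0},
    {"jaw": 1, "slide": [0, 0, 3], "roll": 0},
    {"jaw": 1, "slide": [0, 0, 3], "roll": 0},
    {"jaw": 1, "slide": [0, 0, 1.5], "roll": 0},
    {"jaw": 1, "slide": [0, 0, 0.7], "roll": 0},
    {"jaw": 1, "slide": [0, 0, 0], "roll": 0},
    {"jaw": 1, "slide": [0, 0, 0], "roll": 0},
    {"jaw": 1, "slide": [0, 0, 0], "roll": 0},
    {"jaw": 1, "slide": [0, 0, 0], "roll": 0},
  ],
)

```text
time: 3.85
tcp_pos: [609.9, 262.1, 139.8]
eef_rot: [1.0, 0.0, 0.0, -0.0]
force: [0.3, -0.8, -0.4]
width: -0.0
gripper_force: 0.0
```

```bash
python3 - <<'E'
from workcell import robot
import cv2
im=robot.read_camera("wrist"); cv2.imwrite("pics/w1.png",im[:,:,::-1])
s=robot.state();print(s["tcp_pos"],s["force"])
E
```

```text
[609.76409106 262.03142282 139.66797768] [0.57286024 0.51073198 0.7424602 ]
```

View pics/w1.png

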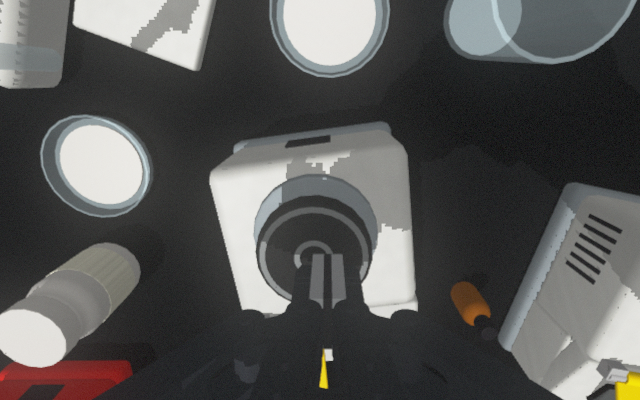

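The shut fingertips are at about (327,290) over the left head disc, whose centre is at (314,255). That matches a small y offset, so I'll trim 5 mm and press.

>>> jog_arm(
  steps=[
    {"jaw": 1, "slide": [0, -0.5, 0.3], "roll": 0},
    {"jaw": 1, "slide": [0, 0, 0.5], "roll": 0},
    {"jaw": 1, "slide": [0, 0, 0.3], "roll": 0},
    {"jaw": 1, "slide": [0, 0, 0.3], "roll": 0},
    {"jaw": 1, "slide": [0, 0, 0.3], "roll": 0},
    {"jaw": 1, "slide": [0, 0, 0.3], "roll": 0},
    {"jaw": 1, "slide": [0, 0, 0], "roll": 0},
    {"jaw": 1, "slide": [0, 0, 0], "roll": 0},
    {"jaw": 1, "slide": [0, 0, 0], "roll": 0},
    {"jaw": 1, "slide": [0, 0, 0], "roll": 0},
  ],
)

```text
time: 5.15
tcp_pos: [609.4, 266.9, 120.0]
eef_rot: [1.0, -0.0, -0.0, 0.0]
force: [-4.7, -1.0, 7.7]
width: -0.3
gripper_force: 3.6
```

```bash
python3 - <<'E'
from workcell import robot
for i in range(4):
    robot.read_camera("wrist");s=robot.state();print(s["tcp_pos"],s["force"])
E
```

```text
[609.4115751 266.9462703 120.0181128] [-3.1444464  -2.24997397  7.13260762]
[609.40234031 266.94565414 120.01167007] [-3.92625512 -1.79664019  7.92325868]
[609.37494032 266.9523351  119.98893415] [-3.63447632 -2.32103205  5.47239377]
[609.39676153 266.93155281 119.99216856] [-3.88043466 -0.94459682  6.42624386]
```

About 6.8 N at 7 mm down means the left head is the firmest. On to the middle head.

>>> jog_arm(
  steps=[
    {"jaw": 1, "slide": [0, 0, -2], "roll": 0},
    {"jaw": 1, "slide": [0, 0, -4], "roll": 0},
    {"jaw": 1, "slide": [-1, 5, 0], "roll": 0},
    {"jaw": 1, "slide": [-1, 5, 0], "roll": 0},
    {"jaw": 1, "slide": [-1.1, 5.1, 0], "roll": 0},
    {"jaw": 1, "slide": [-1.1, 5.1, 0], "roll": 0},
    {"jaw": 1, "slide": [-1.1, 5, 0], "roll": 0},
    {"jaw": 1, "slide": [0, 0, 2], "roll": 0},
    {"jaw": 1, "slide": [0, 0, 2], "roll": 0},
    {"jaw": 1, "slide": [0, 0, 0], "roll": 0},
  ],
)

```text
time: 6.6
tcp_pos: [555.9, 14.6, 138.8]
eef_rot: [1.0, -0.0, -0.001, 0.0]
force: [0.1, -0.1, -0.5]
width: -0.3
gripper_force: 0.0
```

```bash
python3 - <<'E'
from workcell import robot
import cv2
im=robot.read_camera("wrist"); cv2.imwrite("pics/w2.png",im[:,:,::-1])
s=robot.state();print(s["tcp_pos"],s["force"])
E
```

```text
[556.70016287  14.91232309 139.74484945] [-0.53849871  0.38513976  0.67280276]
```

View pics/w2.png

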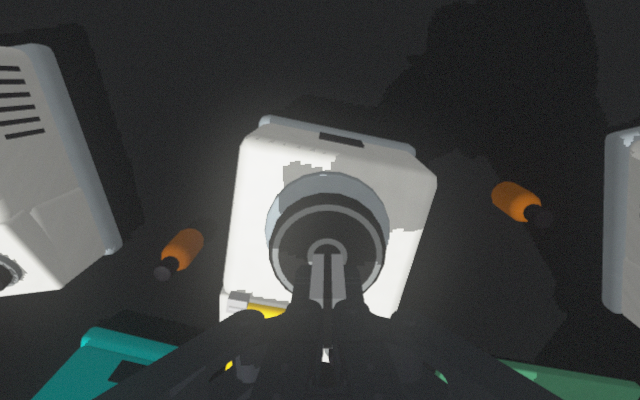

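The fingers at column 327 are centred on the middle head. Pressing.

>>> jog_arm(
  steps=[
    {"jaw": 1, "slide": [0, 0, 0.4], "roll": 0},
    {"jaw": 1, "slide": [0, 0, 0.4], "roll": 0},
    {"jaw": 1, "slide": [0, 0, 0.3], "roll": 0},
    {"jaw": 1, "slide": [0, 0, 0.3], "roll": 0},
    {"jaw": 1, "slide": [0, 0, 0.3], "roll": 0},
    {"jaw": 1, "slide": [0, 0, 0.3], "roll": 0},
    {"jaw": 1, "slide": [0, 0, 0], "roll": 0},
    {"jaw": 1, "slide": [0, 0, 0], "roll": 0},
    {"jaw": 1, "slide": [0, 0, 0], "roll": 0},
    {"jaw": 1, "slide": [0, 0, 0], "roll": 0},
  ],
)

```text
time: 7.9
tcp_pos: [556.7, 15.0, 119.4]
eef_rot: [1.0, 0.0, 0.0, -0.0]
force: [-0.7, 0.2, 1.9]
width: -0.1
gripper_force: 1.0
```

```bash
python3 - <<'E'
from workcell import robot
for i in range(6):
    robot.read_camera("wrist");s=robot.state();print(s["tcp_pos"],s["force"])
E
```

```text
[556.72035445  14.98419842 119.39487577] [-0.16798254  0.50891063  1.26183556]
[556.71085472  14.98930269 119.3772248 ] [ 0.10429072 -0.54656303  2.60356534]
[556.72012413  15.02272223 119.37599351] [-0.26413435 -0.11814242  2.24146876]
[556.72358782  15.02516216 119.35565169] [-0.57928928  1.5294469   1.81581321]
[556.71168185  15.02221855 119.33782812] [0.04223936 0.36752839 1.90993363]
[556.72907892  15.01607399 119.355647  ] [-0.73206712 -0.1672739   1.98749407]
```

About 2.0 N at 7.6 mm down means the middle head is the softest. The right head still has to be pressed.

>>> jog_arm(
  steps=[
    {"jaw": 1, "slide": [0, 0, -2], "roll": 0},
    {"jaw": 1, "slide": [0, 0, -4], "roll": 0},
    {"jaw": 1, "slide": [0, 4.8, 0], "roll": 0},
    {"jaw": 1, "slide": [0.2, 4.8, 0], "roll": 0},
    {"jaw": 1, "slide": [0.2, 4.8, 0], "roll": 0},
    {"jaw": 1, "slide": [0.2, 4.8, 0], "roll": 0},
    {"jaw": 1, "slide": [0.2, 4.8, 0], "roll": 0},
    {"jaw": 1, "slide": [0.2, 4.8, 0], "roll": 0},
    {"jaw": 1, "slide": [0, 0, 2], "roll": 0},
    {"jaw": 1, "slide": [0, 0, 2], "roll": 0},
  ],
)

```text
time: 9.45
tcp_pos: [566.4, -273.5, 138.2]
eef_rot: [1.0, -0.0, -0.0, -0.0]
force: [0.6, 0.4, 0.2]
width: 0.1
gripper_force: 0.0
```

>>> jog_arm(
  steps=[
    {"jaw": 1, "slide": [0, 0, 0.4], "roll": 0},
    {"jaw": 1, "slide": [0, 0, 0.4], "roll": 0},
    {"jaw": 1, "slide": [0, 0, 0.3], "roll": 0},
    {"jaw": 1, "slide": [0, 0, 0.3], "roll": 0},
    {"jaw": 1, "slide": [0, 0, 0.3], "roll": 0},
    {"jaw": 1, "slide": [0, 0, 0.3], "roll": 0},
    {"jaw": 1, "slide": [0, 0, 0], "roll": 0},
    {"jaw": 1, "slide": [0, 0, 0], "roll": 0},
    {"jaw": 1, "slide": [0, 0, 0], "roll": 0},
    {"jaw": 1, "slide": [0, 0, 0], "roll": 0},
  ],
)

```text
time: 10.7
tcp_pos: [567.2, -272.9, 119.6]
eef_rot: [1.0, 0.0, 0.0, -0.0]
force: [1.2, 1.6, 4.3]
width: 0.0
gripper_force: 2.2
```

```bash
python3 - <<'E'
from workcell import robot
for i in range(4):
    robot.read_camera("wrist");s=robot.state();print(s["tcp_pos"],s["force"])
E
```

```text
[ 567.15941976 -272.87862615  119.51730677] [1.93156596 2.96067878 4.04846623]
[ 567.18417443 -272.87804472  119.53584952] [2.49416864 1.65680733 4.2385382 ]
[ 567.12563588 -272.89207557  119.47896074] [2.132987   2.105792   4.21817665]
[ 567.14221255 -272.90925497  119.48582158] [1.18061367 2.02080411 4.23121068]
```

Right is about 4.2 N, the medium one, so the middle is confirmed softest. Moving above its tag edge, target (461.5, 58.8), and turning with the mixer.

>>> jog_arm(
  steps=[
    {"jaw": 1, "slide": [0, 0, -2.5], "roll": 0},
    {"jaw": 1, "slide": [0, 0, -5], "roll": 0},
    {"jaw": 1, "slide": [-1.7, -5.5, 0], "roll": 0},
    {"jaw": 1, "slide": [-1.7, -5.5, 0], "roll": 0},
    {"jaw": 1, "slide": [-1.8, -5.5, 0], "roll": 0},
    {"jaw": 1, "slide": [-1.8, -5.5, 0], "roll": 0},
    {"jaw": 1, "slide": [-1.8, -5.6, 0], "roll": 0},
    {"jaw": 1, "slide": [-1.8, -5.6, 0], "roll": 0},
    {"jaw": 1, "slide": [0, 0, 0], "roll": 5.8},
    {"jaw": 1, "slide": [0, 0, 0], "roll": 5.8},
  ],
)

```text
time: 12.15
tcp_pos: [459.6, 58.6, 193.6]
eef_rot: [0.995, -0.102, -0.001, 0.001]
force: [0.9, -0.1, -1.2]
width: 0.4
gripper_force: 0.0
```

>>> jog_arm(
  steps=[
    {"jaw": 1, "slide": [0, 0, 2], "roll": 0},
    {"jaw": 1, "slide": [0, 0, 1.5], "roll": 0},
    {"jaw": 1, "slide": [0, 0, 1], "roll": 0},
    {"jaw": 1, "slide": [0, 0, 0], "roll": 0},
    {"jaw": 1, "slide": [0, 0, 0], "roll": 0},
    {"jaw": 1, "slide": [0, 0, 0], "roll": 0},
    {"jaw": 1, "slide": [0, 0, 0], "roll": 0},
    {"jaw": 1, "slide": [0, 0, 0], "roll": 0},
    {"jaw": 1, "slide": [0, 0, 0], "roll": 0},
    {"jaw": 1, "slide": [0, 0, 0], "roll": 0},
  ],
)

```text
time: 13.4
tcp_pos: [460.7, 58.9, 149.3]
eef_rot: [0.995, -0.101, 0.0, 0.0]
force: [-0.3, 0.6, 0.8]
width: 0.1
gripper_force: 0.0
```

```bash
python3 - <<'E'
from workcell import robot
import cv2,numpy as np
a=robot.read_camera("wrist"); t=robot.read_camera("scene")
W=np.zeros((600,640,3),np.uint8);W[:400]=a;W[400:]=cv2.resize(t[175:250,250:410],None,fx=2.66,fy=2.66)[:200].copy()[:, :426].repeat(1,1) if 0 else np.pad(cv2.resize(t[175:250,250:410],(426,200)),((0,0),(0,214),(0,0)))
cv2.imwrite("pics/w3.png",W[:,:,::-1])
s=robot.state();print(s["tcp_pos"],s["force"],s["eef_rot"])
E
```

```text
[460.64793655  58.94142388 149.30346719] [ 0.60593196  0.74185964 -0.38685397] [ 9.94890623e-01 -1.00958643e-01 -8.31431185e-06  1.53192432e-05]
```

View pics/w3.png

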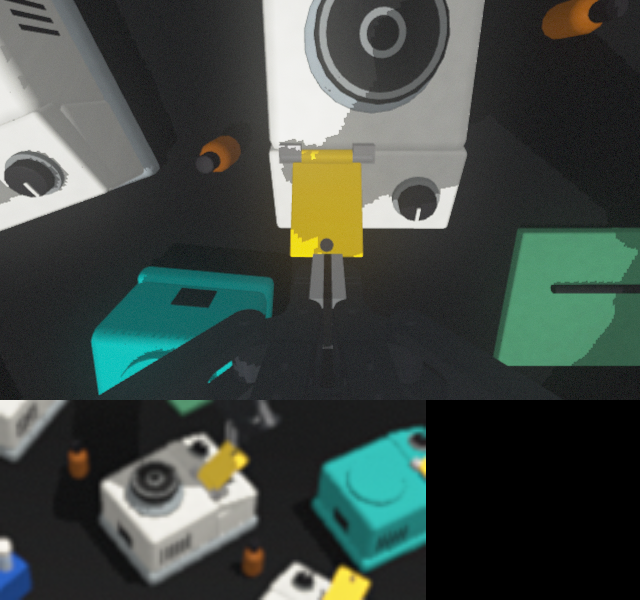

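```bash
python3 - <<'E'
from workcell import robot
import numpy as np
c=robot.calibration("wrist")
a=-.202;R=np.array([[np.cos(a),-np.sin(a),0],[np.sin(a),np.cos(a),0],[0,0,1]])
def pr(X):
    p=c["camera_matrix"]@(c["R"]@np.array(X)+c["t"]);return (p[:2]/p[2]).round(1)
print("tcp",pr(robot.state()["tcp_pos"]))
for L in [(-74.5,24,134),(-75,43,133),(-75,5,133),(-30,24,102.5),(30,0,127)]:print(L,pr(R@L+[527.2,20.9,0]))
E
```

```text
tcp [327.7 271.8]
(-74.5, 24, 134) [327.5 258.9]
(-75, 43, 133) [290.4 258.9]
(-75, 5, 133) [364.6 258.8]
(-30, 24, 102.5) [327.4 159.5]
(30, 0, 127) [383.3  34.3]
```

The projected tag edge at (327,259) matches the picture at (327,257), and the tips line up. Pushing down.

>>> jog_arm(
  steps=[
    {"jaw": 1, "slide": [0.3, 0, 0.8], "roll": 0},
    {"jaw": 1, "slide": [0, 0, 0.6], "roll": 0},
    {"jaw": 1, "slide": [0, 0, 0.6], "roll": 0},
    {"jaw": 1, "slide": [0, 0, 0.6], "roll": 0},
    {"jaw": 1, "slide": [0, 0, 0.6], "roll": 0},
    {"jaw": 1, "slide": [0, 0, 0.6], "roll": 0},
    {"jaw": 1, "slide": [0, 0, 0.6], "roll": 0},
    {"jaw": 1, "slide": [0, 0, 0.6], "roll": 0},
    {"jaw": 1, "slide": [0, 0, 0.4], "roll": 0},
    {"jaw": 1, "slide": [0, 0, 0], "roll": 0},
  ],
)

```text
time: 14.75
tcp_pos: [463.6, 58.3, 95.0]
eef_rot: [0.995, -0.101, -0.0, 0.0]
force: [-0.0, -0.5, -0.3]
width: 0.1
gripper_force: 0.0
```

>>> jog_arm(
  steps=[
    {"jaw": 1, "slide": [0, 0, 0.1], "roll": 0},
    {"jaw": 1, "slide": [0, 0, 0], "roll": 0},
    {"jaw": 1, "slide": [0, 0, 0.1], "roll": 0},
    {"jaw": 1, "slide": [0, 0, 0], "roll": 0},
    {"jaw": 1, "slide": [0, 0, 0], "roll": 0},
    {"jaw": 1, "slide": [0, 0, 0], "roll": 0},
    {"jaw": 1, "slide": [0, 0, 0], "roll": 0},
    {"jaw": 1, "slide": [0, 0, 0], "roll": 0},
    {"jaw": 1, "slide": [0, 0, 0], "roll": 0},
    {"jaw": 1, "slide": [0, 0, 0], "roll": 0},
  ],
)

```text
time: 16.0
tcp_pos: [463.7, 58.4, 93.3]
eef_rot: [0.995, -0.101, 0.0, -0.0]
force: [0.2, 0.6, 2.0]
width: 0.2
gripper_force: 0.6
```

>>> jog_arm(
  steps=[
    {"jaw": 1, "slide": [0, 0, 0.1], "roll": 0},
    {"jaw": 1, "slide": [0, 0, 0], "roll": 0},
    {"jaw": 1, "slide": [0, 0, 0.1], "roll": 0},
    {"jaw": 1, "slide": [0, 0, 0], "roll": 0},
    {"jaw": 1, "slide": [0, 0, 0], "roll": 0},
    {"jaw": 1, "slide": [0, 0, 0], "roll": 0},
    {"jaw": 1, "slide": [0, 0, 0], "roll": 0},
    {"jaw": 1, "slide": [0, 0, 0], "roll": 0},
    {"jaw": 1, "slide": [0, 0, 0], "roll": 0},
    {"jaw": 1, "slide": [0, 0, 0], "roll": 0},
  ],
)

```text
time: 17.25
tcp_pos: [463.7, 58.4, 91.7]
eef_rot: [0.995, -0.101, 0.0, 0.0]
force: [-1.0, -0.8, 6.2]
width: -0.1
gripper_force: 3.3
```

>>> jog_arm(
  steps=[
    {"jaw": 1, "slide": [0, 0, 0.1], "roll": 0},
    {"jaw": 1, "slide": [0, 0, 0], "roll": 0},
    {"jaw": 1, "slide": [0, 0, 0.1], "roll": 0},
    {"jaw": 1, "slide": [0, 0, 0], "roll": 0},
    {"jaw": 1, "slide": [0, 0, 0], "roll": 0},
    {"jaw": 1, "slide": [0, 0, 0], "roll": 0},
    {"jaw": 1, "slide": [0, 0, 0], "roll": 0},
    {"jaw": 1, "slide": [0, 0, 0], "roll": 0},
    {"jaw": 1, "slide": [0, 0, 0], "roll": 0},
    {"jaw": 1, "slide": [0, 0, 0], "roll": 0},
  ],
)

```text
time: 18.5
tcp_pos: [463.9, 58.5, 91.1]
eef_rot: [0.995, -0.101, 0.0, 0.0]
force: [-7.0, -1.3, 24.8]
width: 0.1
gripper_force: 12.9
```

A force of 24.8 N with almost no travel means the tag is hard against its stop. Lifting off and checking.

>>> jog_arm(
  steps=[
    {"jaw": 1, "slide": [0, 0, -0.5], "roll": 0},
    {"jaw": 1, "slide": [0, 0, -2], "roll": 0},
    {"jaw": 1, "slide": [0, 0, -4], "roll": 0},
    {"jaw": 1, "slide": [0, 0, -4], "roll": 0},
    {"jaw": 1, "slide": [0, 0, -2], "roll": 0},
    {"jaw": 1, "slide": [0, 0, 0], "roll": 0},
    {"jaw": 1, "slide": [0, 0, 0], "roll": 0},
    {"jaw": 1, "slide": [0, 0, 0], "roll": 0},
    {"jaw": 1, "slide": [0, 0, 0], "roll": 0},
    {"jaw": 1, "slide": [0, 0, 0], "roll": 0},
  ],
)

```text
time: 19.75
tcp_pos: [463.4, 58.4, 213.9]
eef_rot: [0.995, -0.101, -0.0, 0.0]
force: [-0.4, -0.3, 1.6]
width: -0.3
gripper_force: 0.0
```

```bash
python3 - <<'E'
from workcell import robot
import cv2,numpy as np
s=robot.state();print(s["time"],s["tcp_pos"],s["force"])
c=robot.calibration("wrist")
a=robot.read_camera("wrist"); t=robot.read_camera("scene")
R=cv2.Rodrigues(np.array([0,0,-.202]))[0]
for L in [(-30-55*.951+.5,24,101-55*.309+1.4),(-74.5,24,134)]:
    p=c["camera_matrix"]@(c["R"]@(R@np.array(L)+[527.2,20.9,0])+c["t"]);print((p[:2]/p[2]).round(1))
W=np.vstack([a[:300],cv2.resize(t[130:300,220:420],(640,544))[:300]])
cv2.imwrite("pics/w4.png",W[:,:,::-1])
E
```

```text
19.75 [463.40428149  58.36295882 213.89645756] [-0.36497567 -0.31077635  1.55536205]
[327.3 203.1]
[327.3 216.8]
```

View pics/w4.png

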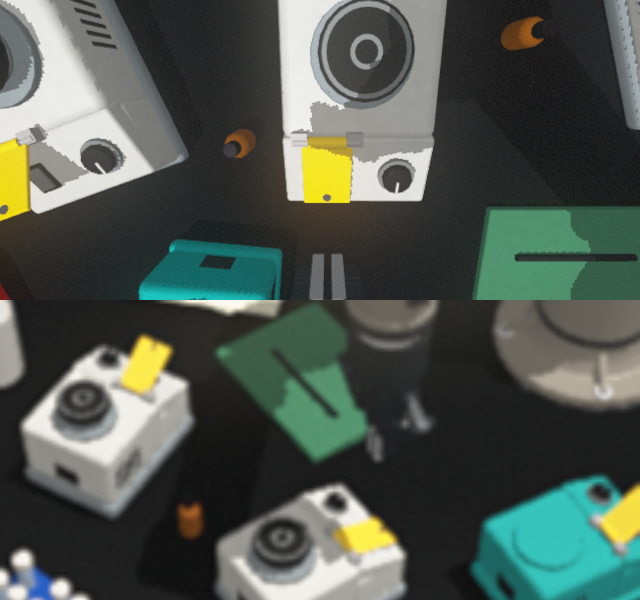

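The middle tag lies flat over its switch. Its outer edge is at row 203, and the fully-down prediction was 203. The other tags are still raised, and the arm is clear.

```bash
python3 -c "
from workcell import robot
print(robot.sign_off())"
```

```text
the job is handed in; nothing more can be done
None
```

I pressed the three heads left to right: left was firmest, right medium and middle softest (about 2 N at 7.6 mm). I pushed the middle mixer's tag down to its stop, left the other two up, and handed the job in at about 20 s.

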